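# Third hand for a frame joint

## Task

Pick up the loose wooden rail that has a tenon on both ends, plug one of its tenons fully into the empty mortise of the half-built frame clamped in the jig, so that the rail lies square with its shoulder tight against the stile, and disturb nothing else. Then be the third hand for a colleague who is about to screw the corner: keep hold of the rail and keep it pressed into the joint, straight along its length, with a steady push of about 12 newtons. Finish while still holding and pushing; do not let go.

Things in the scene. Friction and masses are not known exactly. Their poses are not given: they have to be found in the camera images.
- rail_mid (a point): Centre of the loose rail to be fitted (half-way along, across and up), a plain beech bar lying flat on the mat (height 0) on either side of the jig: 200 mm between shoulders, 40 mm wide, 22 mm thick, about 0.13 kg. x runs along it, y across, z up; both ends are alike, each with a tenon.
- rail: The same loose rail; origin at the centre of its underside, 11 mm below rail_mid, same axes. Each end carries a centred tenon 24 mm long, 22 mm wide and 9 mm thick, the last 7 mm bevelled to a 14 x 4 mm nose (248 mm over all).
- mortise (a point): Centre of the mouth of the empty mortise in the far stile's inner face, 23 mm above the table. x points level into it (the way to push), y along the stile, z up. It is 25 mm wide, 12 mm high, 30 mm deep: the tenon has 1.5 mm play on each side and the shoulder meets the rigid stile before the tenon bottoms. Home, the rail's centre is 100 mm from here along -x, at the same height.
- frame: The half-built frame (rigid, clamped), origin on the board 90 mm along -x and 110 mm along +y from the mortise, same axes. Its stile is 40 mm wide, 22 thick, 260 long; the mortise is 20 mm from the stile's -y end, its sides pencilled across the top face, two pilot holes between. A rail like the loose one is already screwed on 220 mm along +y from the mortise, parallel to x.
- jig: Jig fixed to the table, origin under its centre, axes as the mortise's. Its board, 320 mm (x) by 310 mm (y), 12 mm thick, smooth white melamine, carries the rail flat at the right height (pressing down on it adds friction that eats some of the push), and reaches 250 mm from the mortise's mouth along -x and 45 mm along -y; on the fence behind the stile, two toggle clamps, 64 mm high over the board, 65 and 155 mm along +y from the mortise.
- batten_mid (a point): Centre of a spare batten, 200 x 40 x 22 mm, without tenons, lying flat on the other side of the jig; not part of this job, leave it alone.
- driver_mid (a point): Middle of the colleague's screwdriver, 200 mm long, 26 mm thick, lying on the jig's board between the two rail places, 120 to 170 mm from the mortise's line along +y; leave it alone.
- bucket: Tin bucket with pencils standing at the far left, beyond the bar on that side, 108 mm across at the rim, 105 mm high (pencils to 160 mm); origin at the centre of its underside; leave it alone.
Not all that is in view belongs to the job. What is shaped like the rail but black is not meant.

How it is judged:
By the outcome, as a careful person would: the job done as asked, in the order asked, and still so for the second after the job is handed in, while the arm keeps its last pose, push and grip.
It also fails if it takes over 48 s, if anything falls off the work surface, if the arm or the gripper's body presses on something with over 40 N, if the wrist force passes 120 N, or if a joint passes its speed limit or range.

## Robot

A 6-joint arm with a two-finger parallel gripper is mounted at the origin on the work surface. World frame = base frame: x ahead of the robot, y to its left, z up, the work surface at z = 0. Lengths are in m, angles in rad, forces in N, time in s.
With the tool pointing down it reaches from about 0.25 to 0.725 m from the base axis. Payload 4 kg.
Tool frame: the origin (TCP) lies midway between the tips of the shut fingers; the grasp point (between the pads) lies bot.tcp_to_grasp behind it (bot.tcp_to_grasp is the distance from the TCP to the grasp point, in m); z points along the fingers, y is the line along which they close (so a half turn about z gives the same grasp; the last joint's range is limited). The gripper opens to 85 mm and grips with 20 to 120 N. Pads are 22 mm wide; open, the fingers measure 114 mm over their backs; the gripper's body (76 mm by 85 mm) begins 54 mm behind the grasp point. The pads swing forward as they close: fully open they stand 13 mm farther back than shut.
Start: joints at [-1.291, 0.241, 0.005, 1.335, 0, 1.571], TCP at [0.138, -0.481, 0.231] pointing down, gripper open.
Joint ranges: [-2.72, 2.72], [-1.05, 1.87], [-1.09, 1.28], [-1.99, 2.15], [-1.42, 1.44], [-3.14, 3.14]. Speed limits (rad/s): [2.79, 2.79, 3.14, 3.14, 3.14, 3.14].

## Interface

Orientations are given as a unit quaternion [x, y, z, w].
In Python, from workcell import readout, camera, bot gives the robot as it stands. The module is installed in compiled form; this text tells all that it offers.
- The arm moves only by the tool jog_arm, never from a script. Its argument "motion" is a list of rows, each an object of numbers: "x", "y", "z": the shift along the tool's x, y, z in mm; "spin": the turn about the tool's z in degrees; "fingers": the closure, from -1 (fully open) to 1 (shut). A call has 1 to 8 rows; each row is the pose to reach, as a shift and turn from the pose commanded when the call began, along the tool's axes at that moment; what a row does not reach only later rows make up. A row lasts 1/8 s, in which the tool goes at most 62.5 mm and 10.7 degrees, less where a joint would pass 70% of its speed; a pose out of reach is approached as far as the arm can. A call with a gripper value outside its range is refused whole. The fingers move at their own pace and stop on an object; the grip force is fixed at half the most. Time passes only in rows, so rows that repeat a pose let the fingers close. It gives the time, the measured TCP pose, the force, the opening and the grip force at its end, in the units of the state.
- readout.get_obs(): the state, without advancing time (a new reading comes with each control period).
- camera(name): name is "scene" or "top" or "wrist"; returns a dict with "pixels" (384x512x3 uint8, red, green, blue), "K" (3x3 intrinsics, pixels), "rvec" (rotation vector, rad) and "tvec" (3), from world to camera coordinates, as OpenCV has them. Camera axes: x right, y down, z forward; pixel columns grow to the right and rows downward; lengths in m; the calibration is good to about 2 mm. A picture is of the moment at which its call begins. There is no depth.
- bot.job_done(): hands the job in; it is judged then, once.
The state is a dict: "clock": time; "joint_pos": joint angles; "joint_vel": joint speeds; "tau": joint torques, N m; "eef_pos": TCP position; "tool_rot": TCP orientation; "ft_force": force on the tool from outside, world axes, zero at the start; "ft_torque": the same for the moment, N m; "grip_width": finger opening in m; "grasp_force": force on a finger pad.
Only numpy, scipy, OpenCV 4.12 (cv2) and the standard library are available. Lean on these libraries where they do the work, as an engineer would, in place of code of your own. Each camera call takes 0.05 s, during which the arm holds its last target. There are 200 camera calls.

## Working session

There is one attempt and no reset: what is moved stays moved. The work goes in short steps, Python scripts to look and compute and a tool call to move; the robot and the scene stay as the last step left them, time stands still between calls to the robot, and variables do not carry over. Pictures are saved under pics/ and viewed, at most 10 in all, crops included, and the job is handed in when it is done.

Besides the shell and the picture viewer there is one more tool, called after "Emit:" as a command line: name --argument value ..., lists and objects as JSON in quotes. jog_arm: Moves the arm, as the interface text tells. Its arguments: {"type":"object","properties":{"motion":{"type":"array"}},"required":["motion"]}

```bash
mkdir -p pics
cat > h.py <<'E'
import numpy as np, cv2
from workcell import readout, camera, bot
def grab(n,f):
    c=camera(n); cv2.imwrite('pics/'+f+'.png',c['pixels'][:,:,::-1]); np.savez(f,**c); return c
def ray(c,px,z):
    R=cv2.Rodrigues(np.array(c['rvec'],float))[0]; t=np.array(c['tvec'],float).ravel()
    px=np.atleast_2d(px).astype(float)
    d=np.c_[px,np.ones(len(px))]@np.linalg.inv(c['K']).T@R; o=-R.T@t
    return o+d*((z-o[2])/d[:,2])[:,None]
def proj(c,p): return cv2.projectPoints(np.atleast_2d(p).astype(float),np.array(c['rvec'],float),np.array(c['tvec'],float),np.array(c['K'],float),None)[0][:,0]
E
python3 - <<'E'
from h import *
a=grab('top','top0');b=grab('scene','scene0')
for c in(a,b):
    R=cv2.Rodrigues(np.array(c['rvec'],float))[0];print(-R.T@np.ravel(c['tvec']),c['K'][0])
o=readout.get_obs();print(o,bot.tcp_to_grasp)
E
```

```text
[0.37477083 0.06669467 1.30080092] [456.24318123   0.         254.78770052]
[1.48461257 0.24318253 0.61353404] [399.89946596   0.         255.12203467]
{'clock': 0.1, 'joint_pos': array([-1.29099829e+00,  2.41344015e-01,  3.85186436e-03,  1.33520306e+00,
        8.46175862e-06,  1.57077902e+00]), 'joint_vel': array([-0.00171049, -0.00161427,  0.00424845, -0.00134149, -0.00208219,
       -0.00010395]), 'tau': array([-6.73022951e-04, -3.73138297e+01,  2.53009862e+01,  1.08526796e-02,
       -8.40887492e-05,  3.63616209e-06]), 'eef_pos': array([ 0.13792569, -0.48000658,  0.23049609]), 'tool_rot': array([ 9.90228430e-01,  1.39451623e-01, -1.28195528e-04, -9.40757507e-04]), 'ft_force': array([-0.18127588, -0.24366016, -0.9599328 ]), 'ft_torque': array([-0.0131761 ,  0.00523444, -0.01118428]), 'grasp_force': 0.0, 'grip_width': 0.08506963679454456} 0.0187
```

View pics/top0.png

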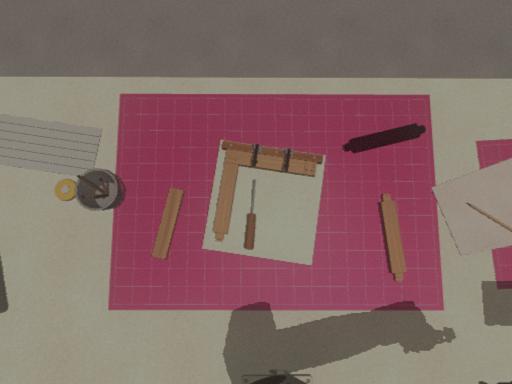

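View pics/scene0.png

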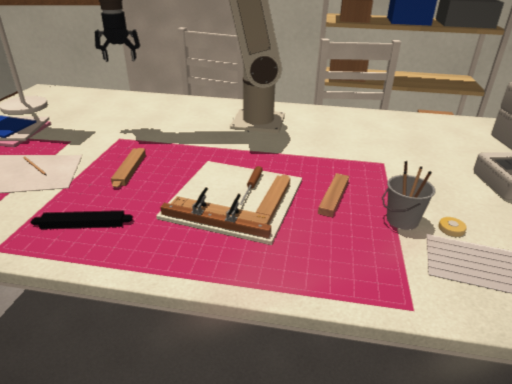

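The top view has +x up and +y left. The rail with two tenons is at right (385–403, 195–280), the plain batten at left (168,223), and the stile at top (222–322, 142–175) with its free end on the right, so the mortise is near (308,170). The screwdriver is at (250,215). Next I'll measure colours and contours.

Run:
```python
from h import *
c=dict(np.load('top0.npz'));im=c['pixels'];hsv=cv2.cvtColor(im,cv2.COLOR_RGB2HSV)
for p in[(393,230),(386,199),(300,168),(315,160),(225,200),(300,220),(430,220)]:print(p,im[p[1],p[0]],hsv[p[1],p[0]])
a=cv2.resize(im[130:275,200:335],None,fx=4,fy=4,interpolation=cv2.INTER_CUBIC)
b=cv2.resize(im[185:290,370:415],None,fx=5,fy=5,interpolation=cv2.INTER_CUBIC)
o=np.zeros((580,540+225,3),np.uint8);o[:a.shape[0],:540]=a;o[:b.shape[0],540:]=b
cv2.imwrite('pics/crop0.png',o[:,:,::-1])
```

```text
(393, 230) [139 102  76] [ 12 116 139]
(386, 199) [139 103  78] [ 12 112 139]
(300, 168) [139 107  79] [ 14 110 139]
(315, 160) [115  78  56] [ 11 131 115]
(225, 200) [139 107  78] [ 14 112 139]
(300, 220) [152 152 135] [ 30  29 152]
(430, 220) [145  66  89] [171 139 145]
```

View pics/crop0.png

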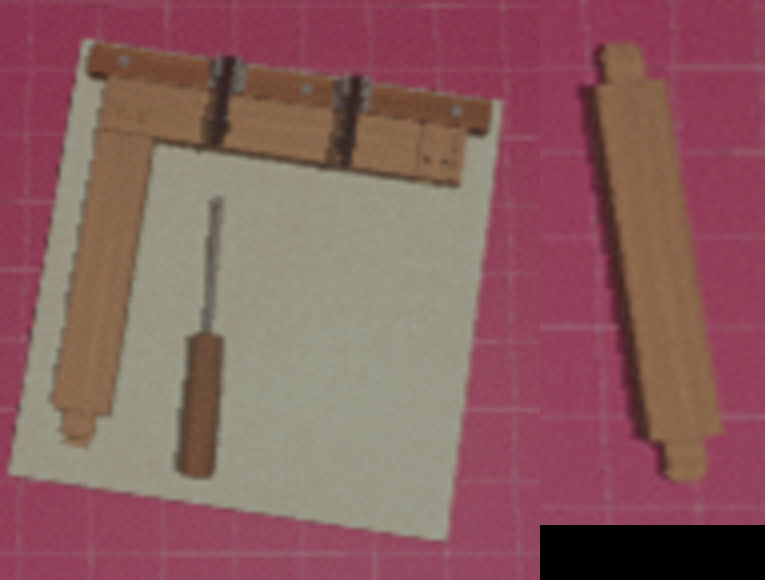

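```bash
cat > m.py <<'E'
from h import *
def rect(c,m,z,k=8):
    # minAreaRect of largest blob of mask m on the plane at height z -> centre, long-axis yaw, sizes
    m=cv2.morphologyEx(m.astype(np.uint8),cv2.MORPH_CLOSE,np.ones((5,5)))
    cs=max(cv2.findContours(m,cv2.RETR_EXTERNAL,cv2.CHAIN_APPROX_NONE)[0],key=cv2.contourArea)[:,0]
    P=ray(c,cs/k-0.5+0.5/k,z)[:,:2]
    r=cv2.minAreaRect((P*1000).astype(np.float32)); return r,P,cs
def up(im,x0,x1,y0,y1,k=8):
    big=cv2.resize(im,None,fx=k,fy=k,interpolation=cv2.INTER_LINEAR); h=cv2.cvtColor(big,cv2.COLOR_RGB2HSV).astype(int)
    roi=np.zeros(h.shape[:2],bool); roi[y0*k:y1*k,x0*k:x1*k]=True; return h,roi
E
python3 - <<'E'
from m import *
c=dict(np.load('top0.npz'));im=c['pixels']
h,roi=up(im,370,415,185,290)
wood=(h[:,:,0]>5)&(h[:,:,0]<20)&(h[:,:,1]>90)
m=wood&roi&(h[:,:,2]>118)
r,P,cs=rect(c,m,.022);print('rail all',r)
mo=cv2.morphologyEx(m.astype(np.uint8),cv2.MORPH_OPEN,np.ones((88,88)))
mo=cv2.erode(m.astype(np.uint8),cv2.getStructuringElement(cv2.MORPH_ELLIPSE,(81,81)));mo=cv2.dilate(mo,cv2.getStructuringElement(cv2.MORPH_ELLIPSE,(81,81)))
print('rail body',rect(c,mo,.022)[0])
h,roi=up(im,195,335,130,275)
b=roi&~((h[:,:,0]>150)&(h[:,:,1]>80))
r,P,cs=rect(c,b,.012);print('board',r)
ap=cv2.approxPolyDP((P*1000).astype(np.float32)[:,None],15,True)[:,0];print(ap)
# stile top, right part
h,roi=up(im,285,322,130,182)
m=wood=(h[:,:,0]>5)&(h[:,:,0]<20)&(h[:,:,1]>80)&(h[:,:,2]>125)&roi
r,P,cs=rect(c,m,.034);print('stile',r);print(cv2.boxPoints(r))
h,roi=up(im,206,245,165,245)
m=(h[:,:,0]>5)&(h[:,:,0]<20)&(h[:,:,1]>80)&(h[:,:,2]>125)&roi
print('fixed rail',rect(c,m,.034)[0])
E
```

```text
rail all ((466.4706115722656, -329.661865234375), (244.55587768554688, 39.42228317260742), 6.4107770919799805)
rail body ((466.71697998046875, -329.7986145019531), (210.3925323486328, 39.07489013671875), 6.269440174102783)
board ((568.5281982421875, 29.39520263671875), (313.60986328125, 324.61041259765625), 81.54171752929688)
[[ 747.1139    159.67789 ]
 [ 432.60742   206.79753 ]
 [ 387.27188   -99.196495]
 [ 702.4739   -146.6334  ]]
stile ((663.3140869140625, -76.6562728881836), (78.18629455566406, 39.73007583618164), 81.2536849975586)
[[ 637.73553  -112.27414 ]
 [ 677.0036   -118.31549 ]
 [ 688.89264   -41.038406]
 [ 649.6246    -34.997055]]
fixed rail ((560.7979736328125, 142.542236328125), (41.09202575683594, 221.30624389648438), 81.39469146728516)
```

Mortise mouth is at about (641,−92.6) mm with yaw −8.6°; the board and stile estimates agree. The rail is at (466.5,−329.7) with yaw +6.4°. Its sizes match the ones given.

Emit:
jog_arm --motion '[{"x":50,"y":-8,"z":15,"spin":2},{"x":100,"y":-15,"z":35,"spin":4},{"x":155,"y":-23,"z":55,"spin":6},{"x":210,"y":-31,"z":75,"spin":8},{"x":265,"y":-39,"z":95,"spin":9.6},{"x":315,"y":-47,"z":115,"spin":9.6},{"x":357,"y":-54,"z":130,"spin":9.6},{"x":357,"y":-54,"z":130,"spin":9.6}]'

```text
validation failed for argument at $.mo...
```

Run:
```python
from m import *
c=grab('wrist','w1')
o=readout.get_obs();print(o['clock'],o['eef_pos'],o['tool_rot'],o['ft_force'])
R=cv2.Rodrigues(np.array(c['rvec'],float))[0];print(-R.T@np.ravel(c['tvec']))
im=c['pixels'];h=cv2.cvtColor(im,cv2.COLOR_RGB2HSV).astype(int)
h,roi=up(im,0,512,0,384,1)
m=(h[:,:,0]>5)&(h[:,:,0]<20)&(h[:,:,1]>80)&(h[:,:,2]>90)
print(rect(c,m,.022,1)[0])
```

```text
0.15 [ 0.13795556 -0.48009519  0.23062164] [ 9.90230432e-01  1.39438334e-01 -1.09637103e-04 -7.93880834e-04] [ 0.19157328 -0.02714869  0.48672431]
[ 0.20900096 -0.46008318  0.37408825]Traceback (most recent call last):
  File "<stdin>", line 8, in <module>
  File "m.py", line 5, in rect
    cs=max(cv2.findContours(m,cv2.RETR_EXTERNAL,cv2.CHAIN_APPROX_NONE)[0],key=cv2.contourArea)[:,0]
       ~~~^^^^^^^^^^^^^^^^^^^^^^^^^^^^^^^^^^^^^^^^^^^^^^^^^^^^^^^^^^^^^^^^^^^^^^^^^^^^^^^^^^^^
ValueError: max() iterable argument is empty
```

View pics/w1.png

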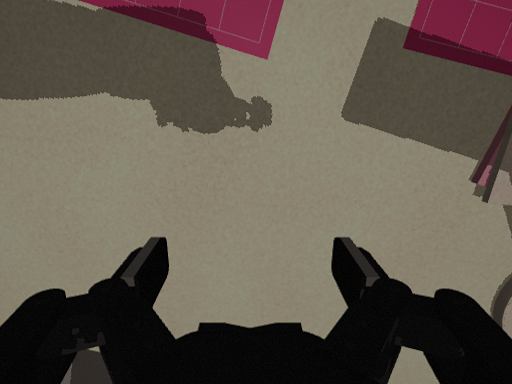

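The wrist picture shows only the bare table and the open fingers at (150,260) and (350,260), because the arm didn't move. The rows probably need every field, "fingers" included.

Emit:
jog_arm --motion '[{"x":50,"y":-8,"z":15,"spin":2,"fingers":-1},{"x":100,"y":-15,"z":35,"spin":4,"fingers":-1},{"x":155,"y":-23,"z":55,"spin":6,"fingers":-1},{"x":210,"y":-31,"z":75,"spin":8,"fingers":-1},{"x":265,"y":-39,"z":95,"spin":9.6,"fingers":-1},{"x":315,"y":-47,"z":115,"spin":9.6,"fingers":-1},{"x":357,"y":-54,"z":130,"spin":9.6,"fingers":-1},{"x":357,"y":-54,"z":130,"spin":9.6,"fingers":-1}]'

```text
clock: 1.15
eef_pos: [0.4677, -0.3277, 0.0992]
tool_rot: [0.998, 0.058, -0.001, -0.001]
ft_force: [0.8, -0.4, 0.2]
grip_width: 0.0855
grasp_force: 0.0
```

Run:
```python
from m import *
c=grab('wrist','w2')
o=readout.get_obs();print(o['clock'],o['eef_pos'],o['tool_rot'],o['ft_force'])
im=c['pixels']
h,roi=up(im,0,512,0,384,1)
m=(h[:,:,0]>5)&(h[:,:,0]<20)&(h[:,:,1]>80)&(h[:,:,2]>90)
r,P,cs=rect(c,m,.022,1);print(r,cs.min(0),cs.max(0))
```

```text
1.2 [ 0.46655965 -0.32871265  0.09997668] [ 9.98345329e-01  5.74870255e-02 -1.15477019e-03 -7.16548841e-04] [ 0.23319197 -0.61778364  0.27365713]
((470.63665771484375, -329.060791015625), (238.79782104492188, 40.27325439453125), 6.238696575164795) [226  33] [280 313]
```

View pics/w2.png

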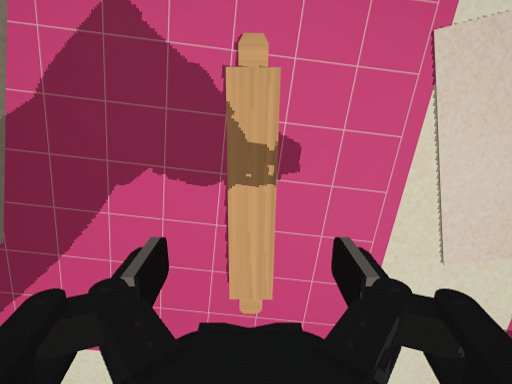

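The rail lies centred between the fingers (column 253) and parallel to tool x, with its ends at rows 33 and 313. Descending now.

Emit:
jog_arm --motion '[{"x":0,"y":0.5,"z":30,"spin":0,"fingers":-1},{"x":0,"y":0.5,"z":60,"spin":0,"fingers":-1},{"x":0,"y":0.5,"z":80,"spin":0,"fingers":-1},{"x":0,"y":0.5,"z":90,"spin":0,"fingers":-1},{"x":0,"y":0.5,"z":96,"spin":0,"fingers":-1},{"x":0,"y":0.5,"z":98,"spin":0,"fingers":-1},{"x":0,"y":0.5,"z":98,"spin":0,"fingers":-1}]'

```text
clock: 2.08
eef_pos: [0.4667, -0.3309, 0.004]
tool_rot: [0.998, 0.056, 0.0, 0.0]
ft_force: [0.7, -0.3, 0.1]
grip_width: 0.0854
grasp_force: 0.0
```

Emit:
jog_arm --motion '[{"x":0,"y":0,"z":0,"spin":0,"fingers":1},{"x":0,"y":0,"z":0,"spin":0,"fingers":1},{"x":0,"y":0,"z":0,"spin":0,"fingers":1},{"x":0,"y":0,"z":0,"spin":0,"fingers":1},{"x":0,"y":0,"z":0,"spin":0,"fingers":1},{"x":0,"y":0,"z":0,"spin":0,"fingers":1}]'

```text
clock: 2.82
eef_pos: [0.4668, -0.3308, 0.0039]
tool_rot: [0.998, 0.056, 0.001, 0.0]
ft_force: [-0.6, 0.6, 4.5]
grip_width: 0.0385
grasp_force: 63.4
```

Emit:
jog_arm --motion '[{"x":0,"y":0,"z":-15,"spin":0,"fingers":1},{"x":0,"y":0,"z":-40,"spin":0,"fingers":1},{"x":5,"y":-15,"z":-60,"spin":0,"fingers":1},{"x":15,"y":-50,"z":-60,"spin":3,"fingers":1},{"x":25,"y":-90,"z":-60,"spin":6,"fingers":1},{"x":35,"y":-130,"z":-60,"spin":9,"fingers":1},{"x":45,"y":-170,"z":-60,"spin":12,"fingers":1},{"x":52,"y":-210,"z":-60,"spin":15,"fingers":1}]'

```text
clock: 3.82
eef_pos: [0.4944, -0.1137, 0.0638]
tool_rot: [0.997, -0.075, 0.0, -0.0]
ft_force: [-0.0, -0.5, -1.9]
grip_width: 0.0388
grasp_force: 62.7
```

Emit:
jog_arm --motion '[{"x":-1.5,"y":-20,"z":0,"spin":0,"fingers":1},{"x":-1.5,"y":-38,"z":0,"spin":0,"fingers":1},{"x":-1.5,"y":-45,"z":0,"spin":0,"fingers":1},{"x":-1.5,"y":-45,"z":20,"spin":0,"fingers":1},{"x":-1.5,"y":-45,"z":30,"spin":0,"fingers":1},{"x":-1.5,"y":-45,"z":30,"spin":0,"fingers":1}]'

```text
clock: 4.58
eef_pos: [0.4984, -0.0739, 0.0325]
tool_rot: [0.997, -0.074, -0.001, -0.001]
ft_force: [-0.1, 0.4, -0.3]
grip_width: 0.0388
grasp_force: 62.7
```

Run:
```python
from m import *
c=grab('wrist','w3')
o=readout.get_obs();print(o['clock'],o['eef_pos'],o['tool_rot'],o['ft_force'])
```

```text
4.625 [ 0.49903519 -0.07395556  0.03307731] [ 9.97291791e-01 -7.35393193e-02 -4.53670131e-04 -9.19504773e-04] [ 0.12933125  0.64092348 -0.9189891 ]
```

View pics/w3.png

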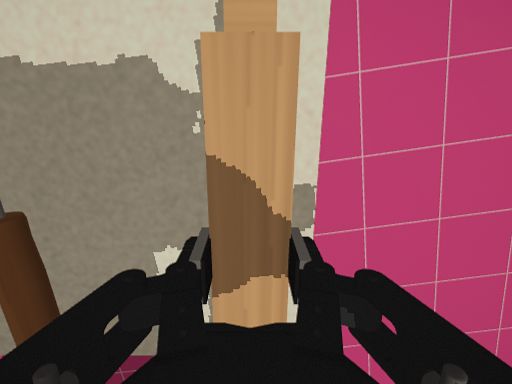

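The rail is held straight. Its shoulder is at row 33 between columns 203 and 299, with the tenon beyond it. Now I'll turn the shoulder and sides into world points.

Run:
```python
from m import *
c=dict(np.load('w3.npz'));im=c['pixels'];h,_=up(im,0,512,0,384,1)
m=(h[:,:,0]>5)&(h[:,:,0]<20)&(h[:,:,1]>70)
z=.0331-.0039+.022
for y in(20,45,70,100,130):
    xs=np.where(m[y,150:340])[0]+150; a=ray(c,[[xs.min()-.5,y],[xs.max()+.5,y]],z)*1000
    print(y,xs.min(),xs.max(),a[0,:2],a[1,:2],a[:,:2].mean(0),np.linalg.norm(a[0]-a[1]))
print(ray(c,[[215,32.5],[290,32.5]],z)*1000)
u=np.array([np.cos(np.radians(-8.6)),np.sin(np.radians(-8.6))]);v=np.array([-u[1],u[0]])
M=np.array([640.8,-92.6]);mid=(ray(c,[[251,32.5]],z)*1000)[0,:2];print('shoulder rel mortise',(mid-M)@u,(mid-M)@v)
o=readout.get_obs();e=o['eef_pos'][:2]*1000;print('tcp rel',(e-M)@u,(e-M)@v)
```

```text
20 224 276 [604.60705598 -79.51911735] [ 601.53884534 -100.17467153] [603.07295066 -89.84689444] 20.882189422207205
45 200 299 [597.25702779 -68.39768291] [ 591.33481635 -108.28701028] [594.29592207 -88.3423466 ] 40.326554863227095
70 201 298 [588.03583547 -66.95569307] [ 582.09547751 -106.98861646] [585.06565649 -86.97215477] 40.47125904189857
100 203 296 [576.31709069 -65.46758456] [ 570.45360534 -105.00917557] [573.38534801 -85.23838007] 39.973965024811626
130 204 295 [563.9442009  -63.45454783] [ 558.03370653 -103.34178153] [560.98895371 -83.39816468] 40.322764735289226
[[ 600.76990978  -75.40345319   51.2       ]
 [ 596.37882401 -104.97219623   51.2       ]]
shoulder rel mortise -42.113161849641436 -3.3331661593982576
tcp rel -142.95886053612418 -2.7640441916997815
```

Emit:
jog_arm --motion '[{"x":0,"y":-3,"z":6,"spin":0.2,"fingers":1},{"x":0,"y":-3,"z":12,"spin":0.2,"fingers":1},{"x":0,"y":-3,"z":15,"spin":0.2,"fingers":1},{"x":0,"y":-3,"z":16.5,"spin":0.2,"fingers":1},{"x":0,"y":-3,"z":16.5,"spin":0.2,"fingers":1},{"x":0,"y":-3,"z":16.5,"spin":0.2,"fingers":1}]'

```text
clock: 5.38
eef_pos: [0.4996, -0.073, 0.017]
tool_rot: [0.997, -0.073, 0.0, -0.002]
ft_force: [0.4, -0.1, -1.5]
grip_width: 0.0386
grasp_force: 62.7
```

Run:
```python
from m import *
c=grab('wrist','w4')
a=grab('top','t4')
o=readout.get_obs();print(o['clock'],o['eef_pos'],o['tool_rot'],o['ft_force'],o['ft_torque'])
A=cv2.resize(a['pixels'][130:275,200:335],None,fx=3,fy=3,interpolation=cv2.INTER_CUBIC)
B=cv2.resize(c['pixels'][:200,140:400],None,fx=1.5,fy=1.5)
w=np.zeros((440,405+390,3),np.uint8);w[:435,:405]=A;w[:300,405:]=B;cv2.imwrite('pics/c4.png',w[:,:,::-1])
```

```text
5.475 [ 0.49962685 -0.07300535  0.01697838] [ 9.97320894e-01 -7.31262316e-02  3.15260381e-04 -1.86813082e-03] [-0.26174274  0.30695626 -0.58045007] [ 0.01561175 -0.03201641  0.01323237]
```

View pics/c4.png

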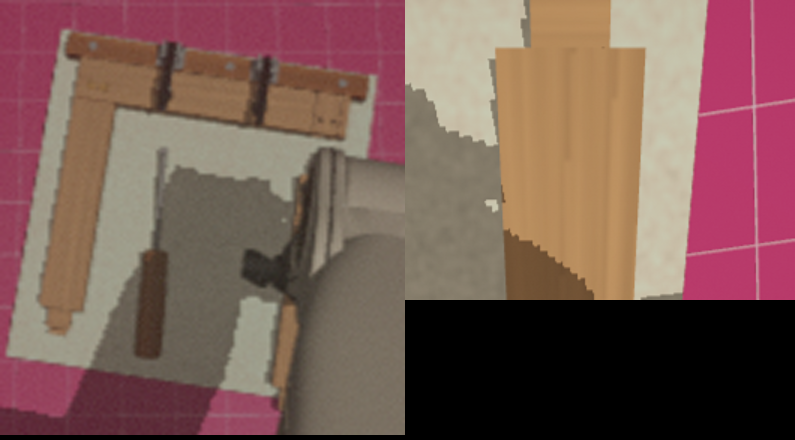

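The wrist crop shows the rail square over the board, and the top view shows the stile clear ahead. About 2 mm of lateral correction remains. Next: correct that and advance.

Emit:
jog_arm --motion '[{"x":3,"y":-2,"z":0,"spin":0.3,"fingers":1},{"x":6,"y":-2,"z":0,"spin":0.3,"fingers":1},{"x":9,"y":-2,"z":0,"spin":0.3,"fingers":1},{"x":12,"y":-2,"z":0,"spin":0.3,"fingers":1},{"x":12,"y":-2,"z":0,"spin":0.3,"fingers":1}]'

```text
clock: 6.1
eef_pos: [0.5116, -0.0751, 0.0168]
tool_rot: [0.997, -0.074, 0.0, -0.003]
ft_force: [0.1, 0.8, -1.4]
grip_width: 0.0387
grasp_force: 62.7
```

```bash
cat > s.py <<'E'
from m import *
c=camera('wrist');o=readout.get_obs();q=o['tool_rot']
u=np.array([np.cos(np.radians(-8.6)),np.sin(np.radians(-8.6))]);v=np.array([-u[1],u[0]])
M=np.array([640.8,-92.6]);e=o['eef_pos'][:2]*1000;f=o['ft_force']
print('t',o['clock'],'tcp rel',((e-M)@u).round(2),((e-M)@v).round(2),'z',(o['eef_pos'][2]*1000).round(2),'head',np.degrees(2*np.arctan2(q[1],q[0])).round(2),'F u v z',(f[:2]@u).round(2),(f[:2]@v).round(2),f[2].round(2),'T',o['ft_torque'].round(2),'w',o['grip_width'])
z=o['eef_pos'][2]-.0039+.022
im=c['pixels'];h,_=up(im,0,512,0,384,1);m=(h[:,:,0]>5)&(h[:,:,0]<20)&(h[:,:,1]>70)
L=[]
for y in range(45,131,5):
    xs=np.where(m[y,150:340])[0]+150; L.append((ray(c,[[xs.min()-.5,y],[xs.max()+.5,y]],z)*1000)[:,:2].mean(0))
L=np.array(L);s=np.polyfit((L-M)@u,(L-M)@v,1);print('rail axis yaw rel',np.degrees(s[0]).round(2),'lateral at mid, shoulder',np.polyval(s,[(L-M).mean(0)@u,((e-M)@u)+101]).round(2))
E
python3 s.py
```

```text
t 6.15 tcp rel -130.64 -2.04 z 16.74 head -8.49 F u v z -0.41 -0.39 -1.17 T [-0.04  0.01 -0.03] w 0.03850485230360164
rail axis yaw rel 0.06 lateral at mid, shoulder [-2.18 -2.16]
```

Emit:
jog_arm --motion '[{"x":0,"y":-3,"z":0,"spin":0,"fingers":1},{"x":0,"y":-3,"z":0,"spin":0,"fingers":1},{"x":0,"y":-3,"z":0,"spin":0,"fingers":1},{"x":0,"y":-3,"z":0,"spin":0,"fingers":1}]'

```text
clock: 6.65
eef_pos: [0.5115, -0.0736, 0.0169]
tool_rot: [0.997, -0.073, 0.0, -0.003]
ft_force: [-0.6, 0.9, -1.2]
grip_width: 0.0383
grasp_force: 62.7
```

```bash
python3 s.py
```

```text
t 6.7 tcp rel -130.71 -0.57 z 16.86 head -8.36 F u v z -0.81 -0.6 -0.54 T [-0.01 -0.   -0.02] w 0.03869841151116927
rail axis yaw rel 0.24 lateral at mid, shoulder [-0.54 -0.46]
```

Emit:
jog_arm --motion '[{"x":3,"y":-0.5,"z":0.4,"spin":0.3,"fingers":1},{"x":6,"y":-0.5,"z":0.4,"spin":0.3,"fingers":1},{"x":9,"y":-0.5,"z":0.4,"spin":0.3,"fingers":1},{"x":12,"y":-0.5,"z":0.4,"spin":0.3,"fingers":1},{"x":14,"y":-0.5,"z":0.4,"spin":0.3,"fingers":1},{"x":14,"y":-0.5,"z":0.4,"spin":0.3,"fingers":1}]'

```text
clock: 7.45
eef_pos: [0.5238, -0.0759, 0.0161]
tool_rot: [0.997, -0.074, -0.001, -0.005]
ft_force: [-4.1, 2.5, 1.4]
grip_width: 0.0388
grasp_force: 63.0
```

```bash
python3 s.py
```

```text
t 7.5 tcp rel -118.2 -0.95 z 16.03 head -8.47 F u v z -4.77 2.66 1.28 T [0.54 0.74 0.31] w 0.03883815225143974
rail axis yaw rel 0.19 lateral at mid, shoulder [-0.98 -0.92]
```

The tenon nose is about 7 mm inside and touching the −y side, so I'll shift toward +y and continue.

Emit:
jog_arm --motion '[{"x":0,"y":-1.5,"z":0,"spin":0.2,"fingers":1},{"x":0,"y":-1.5,"z":0,"spin":0.2,"fingers":1},{"x":3,"y":-1.5,"z":0,"spin":0.2,"fingers":1},{"x":6,"y":-1.5,"z":0,"spin":0.2,"fingers":1},{"x":6,"y":-1.5,"z":0,"spin":0.2,"fingers":1}]'

```text
clock: 8.12
eef_pos: [0.5313, -0.0766, 0.0163]
tool_rot: [0.997, -0.074, 0.0, -0.006]
ft_force: [-1.1, 4.7, -2.1]
grip_width: 0.0384
grasp_force: 62.7
```

```bash
python3 s.py
```

```text
t 8.175 tcp rel -110.69 -0.6 z 16.3 head -8.48 F u v z -1.66 5.11 -0.38 T [1.05 0.16 0.54] w 0.03864049092554611
rail axis yaw rel 0.19 lateral at mid, shoulder [-0.46 -0.39]
```

Emit:
jog_arm --motion '[{"x":0,"y":-1.5,"z":0,"spin":0,"fingers":1},{"x":0,"y":-1.5,"z":0,"spin":0,"fingers":1},{"x":2,"y":-1.5,"z":0,"spin":0,"fingers":1},{"x":5,"y":-1.5,"z":0,"spin":0,"fingers":1},{"x":5,"y":-1.5,"z":0,"spin":0,"fingers":1}]'

```text
clock: 8.8
eef_pos: [0.536, -0.0773, 0.0163]
tool_rot: [0.997, -0.074, 0.0, -0.006]
ft_force: [-1.3, 5.2, -0.9]
grip_width: 0.0386
grasp_force: 62.7
```

```bash
python3 s.py; python3 -c "
from h import *
o=readout.get_obs();print(o['tool_rot'])"
```

```text
t 8.85 tcp rel -105.89 -0.51 z 16.31 head -8.48 F u v z -2.19 5.49 -1.26 T [1.04 0.3  0.52] w 0.038514890775520345
rail axis yaw rel 0.28 lateral at mid, shoulder [-0.45 -0.35]
[ 9.97246209e-01 -7.39555538e-02  8.10862577e-05 -5.52879819e-03]
```

Emit:
jog_arm --motion '[{"x":0,"y":-3,"z":0,"spin":0,"fingers":1},{"x":0,"y":-3,"z":0,"spin":0,"fingers":1},{"x":0,"y":-3,"z":0,"spin":0,"fingers":1},{"x":0,"y":-3,"z":0,"spin":0,"fingers":1}]'

```text
clock: 9.35
eef_pos: [0.5368, -0.0769, 0.0167]
tool_rot: [0.997, -0.074, 0.001, -0.005]
ft_force: [0.3, -0.5, -0.8]
grip_width: 0.0388
grasp_force: 62.7
```

```bash
python3 s.py
```

```text
t 9.4 tcp rel -105.3 0.1 z 16.69 head -8.43 F u v z 0.2 -1.23 -1.65 T [-0.   -0.03  0.06] w 0.03871009107306169
rail axis yaw rel 0.15 lateral at mid, shoulder [-0.12 -0.07]
```

Emit:
jog_arm --motion '[{"x":2,"y":-0.5,"z":0.4,"spin":0.2,"fingers":1},{"x":4,"y":-0.5,"z":0.4,"spin":0.2,"fingers":1},{"x":5,"y":-0.5,"z":0.4,"spin":0.2,"fingers":1},{"x":5,"y":-0.5,"z":0.4,"spin":0.2,"fingers":1}]'

```text
clock: 9.9
eef_pos: [0.5408, -0.0775, 0.0161]
tool_rot: [0.997, -0.074, -0.0, -0.006]
ft_force: [-2.1, 1.3, 0.8]
grip_width: 0.0386
grasp_force: 63.0
```

```bash
python3 s.py
```

```text
t 9.95 tcp rel -101.15 -0.05 z 16.1 head -8.49 F u v z -2.7 0.6 2.62 T [0.12 0.56 0.01] w 0.03849878626950225
rail axis yaw rel 0.09 lateral at mid, shoulder [-0.27 -0.24]
```

Emit:
jog_arm --motion '[{"x":1,"y":-0.3,"z":-0.3,"spin":0.1,"fingers":1},{"x":2,"y":-0.3,"z":-0.3,"spin":0.1,"fingers":1},{"x":2,"y":-0.3,"z":-0.3,"spin":0.1,"fingers":1},{"x":2,"y":-0.3,"z":-0.3,"spin":0.1,"fingers":1}]'

```text
clock: 10.45
eef_pos: [0.5408, -0.0776, 0.0161]
tool_rot: [0.997, -0.074, -0.002, -0.007]
ft_force: [-6.7, 3.5, 5.1]
grip_width: 0.0383
grasp_force: 63.4
```

```bash
python3 s.py
```

```text
t 10.5 tcp rel -101.17 -0.07 z 16.09 head -8.51 F u v z -7.99 0.94 3.86 T [0.37 1.34 0.1 ] w 0.03855411705903152
rail axis yaw rel 0.26 lateral at mid, shoulder [-0.27 -0.18]
```

Emit:
jog_arm --motion '[{"x":1,"y":-0.3,"z":-1,"spin":0,"fingers":1},{"x":1.8,"y":-0.3,"z":-1.5,"spin":0,"fingers":1},{"x":1.8,"y":-0.3,"z":-1.5,"spin":0,"fingers":1},{"x":1.8,"y":-0.3,"z":-1.5,"spin":0,"fingers":1}]'

```text
clock: 11.0
eef_pos: [0.5407, -0.0775, 0.0163]
tool_rot: [0.997, -0.074, -0.004, -0.007]
ft_force: [-7.9, 1.9, 1.1]
grip_width: 0.0388
grasp_force: 62.9
```

```bash
python3 s.py
```

```text
t 11.05 tcp rel -101.18 -0.01 z 16.34 head -8.53 F u v z -8.72 1.36 0.4 T [0.34 1.51 0.08] w 0.03856318430913931
rail axis yaw rel 0.06 lateral at mid, shoulder [-0.26 -0.24]
```

Emit:
jog_arm --motion '[{"x":0.7,"y":-0.5,"z":0,"spin":0,"fingers":1},{"x":1.4,"y":-0.5,"z":0,"spin":0,"fingers":1},{"x":1.4,"y":-0.5,"z":0,"spin":0,"fingers":1},{"x":1.4,"y":-0.5,"z":0,"spin":0,"fingers":1}]'

```text
clock: 11.55
eef_pos: [0.5407, -0.0774, 0.0162]
tool_rot: [0.997, -0.074, -0.005, -0.007]
ft_force: [-12.0, 1.3, 2.0]
grip_width: 0.0386
grasp_force: 63.2
```

```bash
python3 s.py;python3 - <<'E'
from m import *
c=grab('scene','s9');a=grab('top','t9');F=[]
for i in range(6):camera('top');F.append(readout.get_obs()['ft_force'])
print(np.mean(F,0),np.std(F,0))
A=cv2.resize(a['pixels'][130:275,200:335],None,fx=3,fy=3,interpolation=cv2.INTER_CUBIC)
B=cv2.resize(c['pixels'][150:250,150:310],None,fx=2.4,fy=2.4)
w=np.zeros((440,795,3),np.uint8);w[:435,:405]=A;w[:B.shape[0],405:405+B.shape[1]]=B;cv2.imwrite('pics/c9.png',w[:,:,::-1])
E
```

```text
t 11.6 tcp rel -101.2 0.03 z 16.16 head -8.52 F u v z -11.44 -0.72 3.45 T [0.32 1.97 0.01] w 0.03863602255973206
rail axis yaw rel 0.09 lateral at mid, shoulder [-0.28 -0.24]
[-11.56518007   2.07116882   2.83301378] [0.24523707 0.29055055 0.7127588 ]
```

View pics/c9.png

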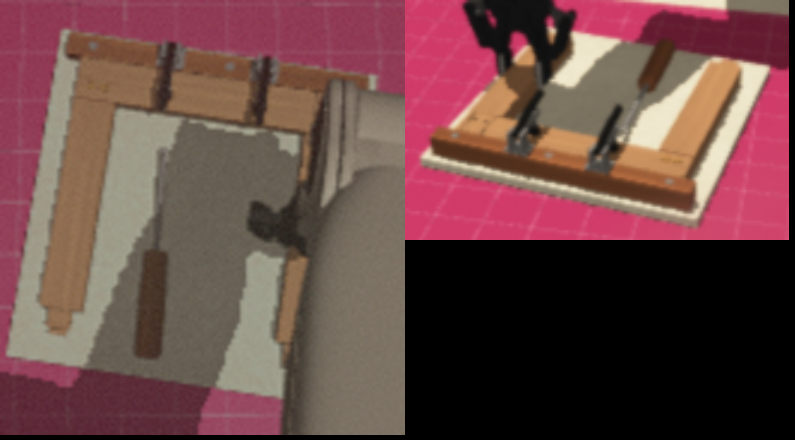

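Both views show the rail's shoulder against the stile with no gap, and the screwdriver and frame unmoved. The mean push is 11.7 N. I'll ease the 4 N of down-pressure slightly and top up the push.

Emit:
jog_arm --motion '[{"x":0.3,"y":0,"z":-1,"spin":0,"fingers":1},{"x":0.3,"y":0,"z":-1,"spin":0,"fingers":1},{"x":0.3,"y":0,"z":-1,"spin":0,"fingers":1},{"x":0.3,"y":0,"z":-1,"spin":0,"fingers":1}]'

```text
clock: 12.5
eef_pos: [0.5407, -0.0774, 0.0167]
tool_rot: [0.997, -0.074, -0.006, -0.007]
ft_force: [-10.6, 1.5, 0.8]
grip_width: 0.0388
grasp_force: 62.9
```

```bash
python3 s.py;python3 - <<'E'
from m import *
F=[]
for i in range(10):camera('top');F.append(readout.get_obs()['ft_force'])
F=np.array(F);print(F.mean(0),F.std(0),F.mean(0)[:2]@[.9888,-.1495],F.mean(0)[:2]@[.1495,.9888])
E
```

```text
t 12.55 tcp rel -101.22 0.02 z 16.68 head -8.53 F u v z -10.95 -0.15 0.85 T [0.36 2.03 0.07] w 0.03897774734778286
rail axis yaw rel 0.07 lateral at mid, shoulder [-0.26 -0.23]
[-10.82013087   1.6204363    0.79487958] [0.5843678  0.51873749 0.42321579] -10.941200626332785 -0.015322152981867206
```

Emit:
jog_arm --motion '[{"x":0.5,"y":0,"z":0,"spin":0,"fingers":1},{"x":0.5,"y":0,"z":0,"spin":0,"fingers":1},{"x":0.5,"y":0,"z":0,"spin":0,"fingers":1},{"x":0.5,"y":0,"z":0,"spin":0,"fingers":1}]'

```text
clock: 13.55
eef_pos: [0.5407, -0.0775, 0.0166]
tool_rot: [0.997, -0.074, -0.006, -0.007]
ft_force: [-12.4, 2.1, 1.2]
grip_width: 0.0388
grasp_force: 62.9
```

```bash
python3 s.py;python3 - <<'E'
from m import *
F=[]
for i in range(16):camera('top');F.append(readout.get_obs()['ft_force'])
F=np.array(F);print(F.mean(0),F.std(0),F.mean(0)[:2]@[.9888,-.1495],F.mean(0)[:2]@[.1495,.9888])
E
```

```text
t 13.6 tcp rel -101.2 0.01 z 16.6 head -8.53 F u v z -12.69 -0.01 0.18 T [0.34 2.14 0.07] w 0.038555465011724716
rail axis yaw rel 0.18 lateral at mid, shoulder [-0.26 -0.2 ]
[-11.9329201    1.75285581   0.9826199 ] [0.53193309 0.37613923 0.37161908] -12.061323339951198 -0.05074773217031387
```

The push is steady at 12.06 N straight along the rail, with no side load. Handing in.

```bash
python3 -c "
from workcell import bot
print(bot.job_done())"
```

```text
the job is handed in; nothing more can be done
None
```

The rail's tenon is plugged into the mortise with its shoulder against the stile, and the arm is still gripping and pushing at about 12 N along the rail; I handed the job in about 14 s into the 48 s limit, with no verdict returned.

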